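# Lock the slide chamber with its T-key

### The arm

A 6-joint arm with a two-finger parallel gripper is mounted at the origin on the work surface. World frame = base frame: x ahead of the robot, y to its left, z up, the work surface at z = 0. Lengths are in m, angles in rad, forces in N, time in s.
With the tool pointing down it reaches from about 0.375 to 0.9 m from the base axis. Payload 3.1 kg.
Tool frame: the origin (TCP) lies on the centre line of the jaws, within the pads' length; the fingertips stand robot.nose_length ahead of it and the grasp point (between the pads) lies 6 mm ahead of it (robot.nose_length is the distance from the TCP to the fingertips, in m); z points along the fingers, y is the line along which they close (so a half turn about z gives the same grasp; the last joint's range is limited). The gripper opens to 87 mm and grips with 3 to 60 N. Pads are 19 mm wide; open, the fingers measure 117 mm over their backs; the gripper's body (75 mm by 190 mm) begins 51 mm behind the grasp point.
Start: joints at [1.147, 0.527, 1.433, -0, 1.181, -0.178], TCP at [0.151, 0.606, 0.248] pointing down, gripper open.
Joint ranges: [-3.08, 3.08], [-0.75, 2.2], [0.22, 2.44], [-1.43, 4.57], [0, 2.65], [-2.85, 2.85]. Speed limits (rad/s): [2.79, 2.79, 3.14, 3.14, 3.14, 3.14].

### API

Orientations are given as a unit quaternion [x, y, z, w].
In Python, from rig import robot gives the robot as it stands.
- The arm moves only by the shell command python3 -m crank 'ROWS' [FORCE]. ROWS is JSON, one flat list of numbers, 7 for each row, row after row: the shift along the tool's x, y, z in mm, then the turn, a rotation vector about the tool's x, y, z in degrees, then the closure in counts, from 0 (fully open) to 255 (shut). In form: [x, y, z, ax, ay, az, fingers, x, y, z, ax, ay, az, fingers, ...]. A call has exactly 5 rows; each row is the pose to reach, as a shift and turn from the pose commanded when the call began, along the tool's axes at that moment; what a row does not reach only later rows make up. A row lasts 1/12 s, in which the tool goes at most 41.7 mm and 7.16 degrees, less where a joint would pass 70% of its speed; a pose out of reach is approached as far as the arm can. A call with a gripper value outside its range is refused whole. The fingers move at their own pace and stop on an object; FORCE is the grip in N (left out, the last holds). Time passes only in rows, so rows that repeat a pose let the fingers close, or fill a call up. It gives the time, the measured TCP pose, the force, the opening and the grip force at its end, in the units of the state.
- robot.get_obs(): the state, without advancing time (a new reading comes with each control period).
- robot.camera(name): name is "scene" or "side" or "wrist"; returns a dict with "pixels" (480x640x3 uint8, red, green, blue), "intrinsics" (3x3 intrinsics, pixels), "extrinsics" (4x4, takes a point from camera to world coordinates); the wrist camera has in their place "mount" (4x4, takes a point from camera to tool coordinates, whose origin is the TCP and whose axes are the flange's). Camera axes: x right, y down, z forward; pixel columns grow to the right and rows downward; lengths in m; the calibration is good to about 2 mm. The wrist camera is an equidistant fisheye: a pixel r from the principal point sees the ray r / f radians off the axis. A picture is of the moment at which its call begins: read the wrist's pose just before it. There is no depth.
- robot.hand_in(): hands the job in; it is judged then, once.
The state is a dict: "time": time; "q": joint angles; "joint_velocities": joint speeds; "joint_torque": joint torques, N m; "position": TCP position; "tool_rot": TCP orientation; "ft_force": force on the tool from outside, world axes, zero at the start; "moment": the same for the moment, N m; "grip_width": finger opening in m; "grip_force": force on a finger pad.
Only numpy, scipy, OpenCV 4.12 (cv2) and the standard library are available. Lean on these libraries where they do the work, as an engineer would, in place of code of your own. Each camera call takes 0.05 s, during which the arm holds its last target. There are 200 camera calls.

### The job

Lock the microscope slide chamber: take the T-key with the flat wing grip out of the tool rack, feel for the slot down in the chamber's well and pass its T-head through, press it gently against the spring until the head is under the lock plate, give it a quarter turn and let it go, so that it stands locked across the slot. Never force the key, and leave the rack's other tools, the glass dish and the amber bottle where they are.

Things in the scene. Friction and masses are not known exactly. Their poses are not given: they have to be found in the camera images.
- key: The T-key, steel, 93 mm tall, 0.07 to 0.14 kg, standing in one pocket of the rack; the only tool with a flat wing grip. From the bottom: T-head bar 28 long x 9 wide x 8 high, stem 8 diameter up to 54, collar 16 diameter up to 58, black wing grip up to 93. Origin: centre of the T-head's underside; x along the T-head, y across it, z up.
- wing (a point): Centre of the T-key's black wing grip, 75.5 above the head's underside. The wing is 40 long (key x, parallel to the T-head), 14 wide (key y: pinch its two flat faces) and 35 tall.
- chamber: The slide chamber, a black block with an aluminium top, 160 (its x) x 110 (its y) x 55 high, fixed to the bench, with a glass slide on one half of its top and a square well, 40 x 40, in the other. Origin: centre of the underside; z up. More than 30 N of the key against the chamber or its lock harms it.
- well (a point): Centre of the well's square mouth, level with the chamber's top face (55 above the bench), 35 from the chamber's origin along chamber -x; same axes as the chamber. The lock in the well (plate with slot and groove, and plunger) is set up to 2.5 off this centre along chamber +y or -y, differently each time: find the slot by feel.
- plate_mid (a point): Point 11 below point well: the middle of the range for the upper face of the steel lock plate in the well, which is set 3 to 19 below the chamber's top, differently each time: the depth must be felt. The plate is 16 thick; its slot, 30.5 long (chamber x) x 11.5 wide (chamber y), goes straight through, without chamfer.
- plunger_mid (a point): Mid-range place of the top of the white spring plunger, really 19.5 below the lock plate's upper face. It meets the T-head with 3 N and yields 1.8 N/mm. Pushed down 4.5 (11 N) the head is clear below the plate; only there can it turn, either way. At 6.5 (15 N) the plunger hits a solid stop.
- groove_mid (a point): Mid-range place of the roof of the locking groove, really 13 below the lock plate's upper face. The groove, 13.5 wide and 3 deep in the plate's underside, lies along chamber y, across the slot. A head turned 90 degrees (within 0.15 rad) and let go is lifted by the spring into it and held, its underside 21 below the plate's upper face.
- rack: White plastic tool rack, fixed, 60 (its x) x 190 (its y) x 18 high, with three pockets in a row along y, 62 apart, each 13 x 32 and 14 deep. Origin: centre of its underside. Which pocket holds the T-key varies. The T-key's wing lies along the row, so it is pinched across the row.
- knob_pin: Another tool in the rack, to be left there: 12 diameter steel pin with a round black knob 28 diameter, 68 tall. Origin at its foot, z up.
- driver: Another tool in the rack, to be left there: 12 diameter steel shank with a straight round black handle 20 diameter, 95 tall. Origin at its foot, z up.
- dish: Open glass dish, 84 diameter, 14 high, left of the chamber and rack. Origin: centre of underside.
- stain_bottle: Amber glass bottle, 40 diameter, 75 high, right of the chamber and rack. Origin: centre of underside.
Things that resemble listed ones, but are neither listed nor needed, are in the scene too. Leave any blue or red look-alike of the key alone.

How it is judged:
On the way:
1. the T-head is down in the slot, lying along it (horizontal distance between key and well below 0.007 m and z of key in the frame of well below -0.021 m and angle between the x axis of key and the x axis of chamber, either way round below 0.25 rad), for 0.1 s.
At the end, for the whole second after the job is handed in: The T-key stands upright (within 0.15 rad) in the well, within 7 mm of its centre, the underside of its head more than 21.5 mm below the chamber's top (so under the lock plate), the head across the slot within 0.26 rad (15 degrees), at rest and let go (horizontal distance between key and well below 0.007 m and z of key in the frame of well below -0.0215 m and angle between the x axis of key and the y axis of chamber, either way round below 0.26 rad and angle between key's own z axis and vertical below 0.15 rad and linear speed of key below 0.02 m/s and angular speed of key below 0.2 rad/s); the robot touches nothing.
It fails at once if the key pressed against the chamber with more than 30 N (contact force between key and chamber above 30 N).
It fails at once if another tool in the rack moved by more than 30 mm (distance of any of knob_pin, driver from where it was at the start of the episode above 0.03 m).
It fails at once if the dish or the amber bottle moved by more than 30 mm (distance of any of dish, stain_bottle from where it was at the start of the episode above 0.03 m).
It also fails if it takes over 54 s, if anything falls off the work surface, if the arm or the gripper's body presses on something with over 40 N, if the wrist force passes 120 N, or if a joint passes its speed limit or range.

## Working session

There is one attempt and no reset: what is moved stays moved. The work goes in short steps, Python scripts to look and compute and a shell command to move; the robot and the scene stay as the last step left them, time stands still between calls to the robot, and variables do not carry over. Pictures are saved under pics/ and viewed, at most 10 in all, crops included, and the job is handed in when it is done.

```bash
mkdir -p pics; ls; cat > h.py <<'E'
import numpy as np,cv2
from scipy.spatial.transform import Rotation as R
from rig import robot
def shot(n,f):
    o=robot.get_obs(); c=robot.camera(n); cv2.imwrite(f'pics/{f}.png',c['pixels'][:,:,::-1])
    np.savez(f'pics/{f}.npz',**{k:np.array(v) for k,v in c.items()},pos=o['position'],rot=o['tool_rot']); return o
def pt(f,u,v,z):
    d=np.load(f'pics/{f}.npz'); K=d['intrinsics']
    if 'extrinsics' in d:
        T=d['extrinsics']; r=np.array([(u-K[0,2])/K[0,0],(v-K[1,2])/K[1,1],1])
    else:
        W=np.eye(4);W[:3,:3]=R.from_quat(d['rot']).as_matrix();W[:3,3]=d['pos'];T=W@d['mount']
        a=np.array([(u-K[0,2])/K[0,0],(v-K[1,2])/K[1,1]]);t=np.hypot(*a);r=np.array([*(a/t*np.sin(t)),np.cos(t)])
    w=T[:3,:3]@r; return T[:3,3]+w*(z-T[2,3])/w[2]
E
python3 - <<'E'
from h import *
o=shot('scene','s0');shot('side','d0');shot('wrist','w0')
print(o,robot.nose_length)
a=[cv2.imread(f'pics/{n}0.png') for n in 'sdw']
for n in 'sdw':
    d=np.load(f'pics/{n}0.npz');print(d['intrinsics'].round(1).tolist(),(d['extrinsics'] if 'extrinsics' in d else d['mount']).round(3).tolist())
E
```

```text
pics
{'time': 0.0, 'q': array([ 1.14749266e+00,  5.28489953e-01,  1.43390798e+00, -9.93814337e-06,
        1.18139959e+00, -1.78532789e-01]), 'joint_velocities': array([ 1.05072133e-04,  4.87880489e-05,  2.31538073e-03, -1.14201481e-03,
        9.08144951e-04, -1.32078625e-03]), 'joint_torque': array([-9.26397297e-04, -4.40038776e+01, -1.76596874e+01,  6.34337962e-02,
        5.81251353e-02, -1.36738199e-04]), 'position': array([0.15116652, 0.6057371 , 0.24655516]), 'tool_rot': array([ 1.22078196e-01,  9.92519873e-01, -1.05425880e-03, -3.22370257e-04]), 'ft_force': array([-0.83556905,  0.09366332,  0.6513775 ]), 'moment': array([ 0.02125675,  0.06871699, -0.00924235]), 'grip_force': 0.0, 'grip_width': 0.08695499372584951} 0.025
[[562.3, 0.0, 322.1], [0.0, 562.3, 243.1], [0.0, 0.0, 1.0]] [[-0.232, 0.591, -0.772, 1.69], [0.973, 0.142, -0.184, 0.256], [0.002, -0.794, -0.608, 0.951], [0.0, 0.0, 0.0, 1.0]]
[[457.0, 0.0, 316.0], [0.0, 457.0, 238.3], [0.0, 0.0, 1.0]] [[-0.838, -0.403, 0.368, 0.245], [-0.546, 0.612, -0.572, 0.527], [0.005, -0.68, -0.733, 0.757], [0.0, 0.0, 0.0, 1.0]]
[[371.6, 0.0, 317.8], [0.0, 371.6, 242.2], [0.0, 0.0, 1.0]] [[0.0, -0.963, -0.268, 0.074], [1.0, -0.0, 0.0, -0.001], [-0.0, -0.268, 0.963, -0.137], [0.0, 0.0, 0.0, 1.0]]
```

View pics/s0.png

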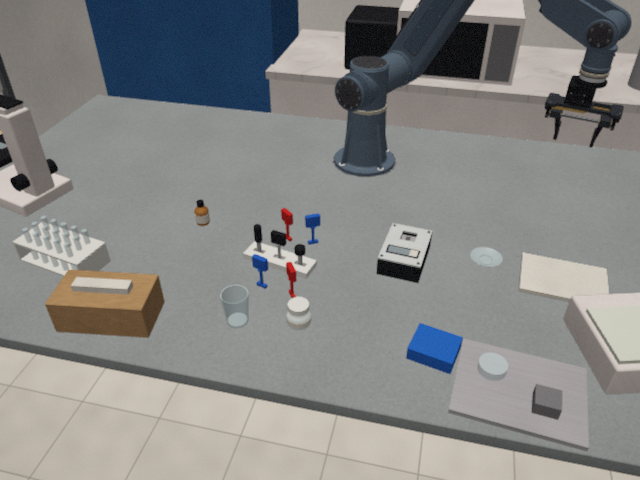

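View pics/d0.png

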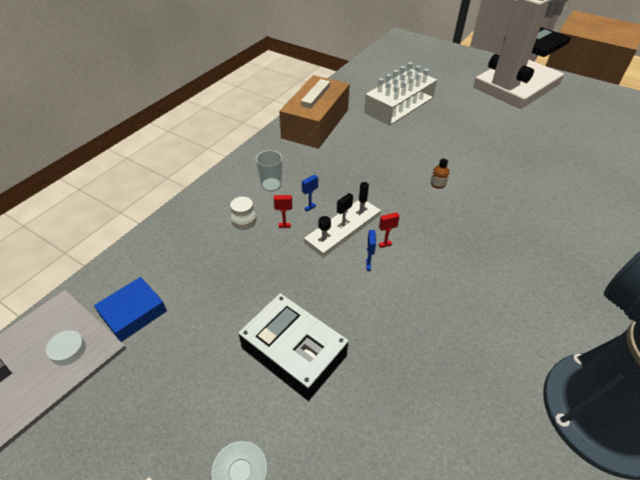

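The black tools in the rack in the scene view are the driver (258,235), the wing (279,240) and the knob (300,253). The blue keys at (313,225) and (260,268) and the red ones at (287,222) and (292,278) are look-alikes. The middle tool, black with a flat wing and standing in the rack, fits the description. I'll check that in one enlarged crop.

```bash
python3 - <<'E'
import cv2,numpy as np
a=cv2.imread('pics/d0.png');s=cv2.imread('pics/s0.png')
c=cv2.resize(a[170:260,290:410],(800,600),interpolation=3)[:, :]
k=cv2.resize(a[285:405,230:360],None,fx=3,fy=3,interpolation=2)
r=cv2.resize(a[165:265,290:420],None,fx=3,fy=3,interpolation=2)
q=cv2.resize(s[215:285,225:330],None,fx=390/105,fy=390/105,interpolation=2)
p=cv2.resize(s[215:285,360:465],None,fx=390/105,fy=390/105,interpolation=2)
m=np.zeros((600,790,3),np.uint8)
h=lambda i,H:i[:H]
m[:300,:390]=r; m[:300,395:785]=k[:300]
m[310:570,:390]=q[:260]; m[310:570,395:785]=p[:260]
cv2.imwrite('pics/crop.png',m)
E
```

```text
(no output)
```

View pics/crop.png

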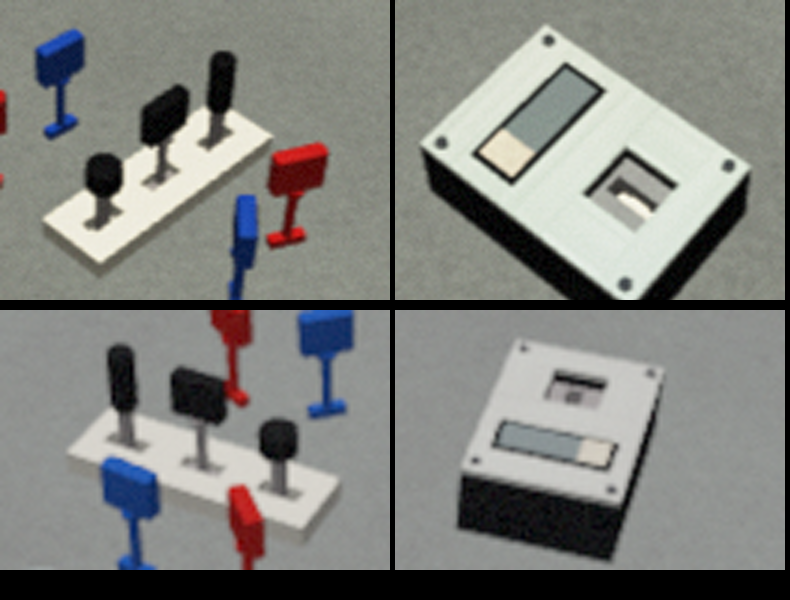

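The crop confirms it: the middle pocket holds the black flat-winged key, with the round-knobbed pin and the driver on either side. The well is on the robot's side of the chamber.

```bash
python3 - <<'E'
from h import *
def P(f,l,z): return np.array([pt(f,*p,z) for p in l])
rd=P('d0',[(304.3,239),(360,200.7),(380.7,210.7),(323.3,252.3)],.018)
rs=P('s0',[(253.3,241.4),(316.5,262.7),(306.6,273.7),(243.3,253.2)],.018)
cd=P('d0',[(280.7,294),(238.3,335),(348.3,340)],.055)
wd=P('d0',[(307.7,334.3),(293.7,348.3),(310,361),(324,347.3)],.055)
ws=P('s0',[(401.2,231.2),(417.1,233),(416,241.4),(399.9,239.8)],.055)
for n,a in dict(rd=rd,rs=rs,cd=cd,wd=wd,ws=ws).items():
    e=np.diff(a[:,:2],axis=0);print(n,a.mean(0).round(4),[(round(np.hypot(*v)*1e3),round(np.degrees(np.arctan2(v[1],v[0])),1)) for v in e])
print('wing',pt('d0',344.7,204,.0795),pt('s0',278.4,238.4,.0795))
print('chamber cen',(cd[1]+cd[2])/2, 'dish',pt('d0',240,468,0.0))
E
```

```text
rd [ 0.5879 -0.1191  0.018 ] [(181, np.float64(-103.2)), (58, np.float64(176.5)), (188, np.float64(76.8))]
rs [ 0.5923 -0.1215  0.018 ] [(196, np.float64(75.7)), (51, np.float64(-16.0)), (190, np.float64(-102.7))]
cd [0.5267 0.1774 0.055 ] [(112, np.float64(84.8)), (192, np.float64(-149.7))]
wd [0.4685 0.1999 0.055 ] [(36, np.float64(82.3)), (37, np.float64(173.0)), (35, np.float64(-99.7))]
ws [0.4694 0.2021 0.055 ] [(43, np.float64(92.5)), (38, np.float64(1.5)), (42, np.float64(-86.0))]
wing [ 0.58902385 -0.12180764  0.0795    ] [ 0.59035655 -0.12154021  0.0795    ]
chamber cen [0.50241382 0.19855495 0.055     ] dish [0.45983613 0.40477907 0.        ]
```

```bash
cat >> h.py <<'E'
def go(x,y,z,th):
    "shift mm in tool axes, turn deg about tool z, to reach TCP x,y,z with tool y at heading th deg"
    o=robot.get_obs();m=R.from_quat(o['tool_rot']).as_matrix()
    d=m.T@(np.array([x,y,z])-o['position'])*1e3
    t=np.radians(th);Y=np.array([np.cos(t),np.sin(t),0]);Z=np.array([0,0,-1.]);T=np.c_[np.cross(Y,Z),Y,Z]
    rv=R.from_matrix(m.T@T).as_rotvec(degrees=True)
    print('t',round(o['time'],2),'shift',d.round(1),'rv',rv.round(2),'F',o['ft_force'].round(1),'w',round(o['grip_width']*1e3,1),'p',o['position'].round(4),'th',round(np.degrees(np.arctan2(m[1,1],m[0,1])),2))
E
for i in 1 2 3 4 5; do :; done
python3 -m crank '[-24,-24,0,0,0,0,60,-48,-48,0,0,0,0,100,-72,-72,0,0,0,0,150,-96,-96,0,0,0,0,150,-120,-120,0,0,0,0,150]' 5
python3 -m crank '[-24,-24,0,0,0,0,150,-48,-48,0,0,0,0,150,-72,-72,0,0,0,0,150,-96,-96,0,0,0,0,150,-120,-120,0,0,0,0,150]'
python3 -m crank '[-24,-24,0,0,0,0,150,-48,-48,0,0,0,0,150,-72,-72,0,0,0,0,150,-96,-96,0,0,0,0,150,-120,-120,0,0,0,0,150]'
python3 -m crank '[-24,-24,0,0,0,0,150,-48,-48,0,0,0,0,150,-72,-72,0,0,0,0,150,-96,-96,0,0,0,0,150,-120,-120,0,0,0,0,150]'
python3 -m crank '[-24,-24,0,0,0,6,150,-48,-48,0,0,0,12,150,-72,-72,0,0,0,18,150,-96,-96,0,0,0,24,150,-120,-120,0,0,0,30,150]'
python3 -m crank '[0,0,0,0,0,6,150,0,0,0,0,0,12,150,0,0,0,0,0,18,150,0,0,0,0,0,24,150,0,0,0,0,0,30,150]'
python3 -m crank '[0,0,0,0,0,6,150,0,0,0,0,0,12,150,0,0,0,0,0,18,150,0,0,0,0,0,24,150,0,0,0,0,0,30,150]'
python3 - <<'E'
from h import *
go(.59,-.1215,.15,-13.5)
shot('wrist','w1')
print([pt('d0',u,v,.08).round(3) for u,v in[(389,222),(371,240),(283,201),(310,184)]])
E
```

```text
time: 0.57
position: [0.239, 0.4593, 0.2473]
tool_rot: [0.122, 0.993, -0.0, -0.0]
ft_force: [-0.4, 0.9, 1.0]
grip_width: 0.0613
grip_force: 0.0
time: 0.98
position: [0.3265, 0.3138, 0.2475]
tool_rot: [0.122, 0.993, -0.0, -0.0]
ft_force: [0.4, 0.5, -0.0]
grip_width: 0.037
grip_force: 0.0
time: 1.4
position: [0.4139, 0.1683, 0.2475]
tool_rot: [0.122, 0.993, 0.0, -0.0]
ft_force: [0.1, 0.9, 0.2]
grip_width: 0.036
grip_force: 0.0
time: 1.82
position: [0.5012, 0.0227, 0.2474]
tool_rot: [0.122, 0.992, 0.0, -0.0]
ft_force: [0.7, 0.5, -0.3]
grip_width: 0.0357
grip_force: 0.0
time: 2.23
position: [0.5885, -0.1227, 0.2472]
tool_rot: [0.377, 0.926, 0.0, -0.0]
ft_force: [-0.3, -0.3, 0.8]
grip_width: 0.0356
grip_force: 0.0
time: 2.65
position: [0.5878, -0.1213, 0.247]
tool_rot: [0.604, 0.797, -0.0, -0.001]
ft_force: [0.4, 0.2, -0.4]
grip_width: 0.0357
grip_force: 0.0
time: 3.07
position: [0.5879, -0.1211, 0.2472]
tool_rot: [0.79, 0.613, -0.0, -0.0]
ft_force: [0.1, -0.3, -0.8]
grip_width: 0.0357
grip_force: 0.0
t 3.07 shift [ 0.1  2.2 97.2] rv [-0.05 -0.01 -0.82] F [ 0.1 -0.3 -0.8] w 35.7 p [ 0.5879 -0.1211  0.2472] th -14.32
[array([ 0.483, -0.125,  0.08 ]), array([ 0.49 , -0.059,  0.08 ]), array([ 0.706, -0.055,  0.08 ]), array([ 0.689, -0.135,  0.08 ])]
```

View pics/w1.png

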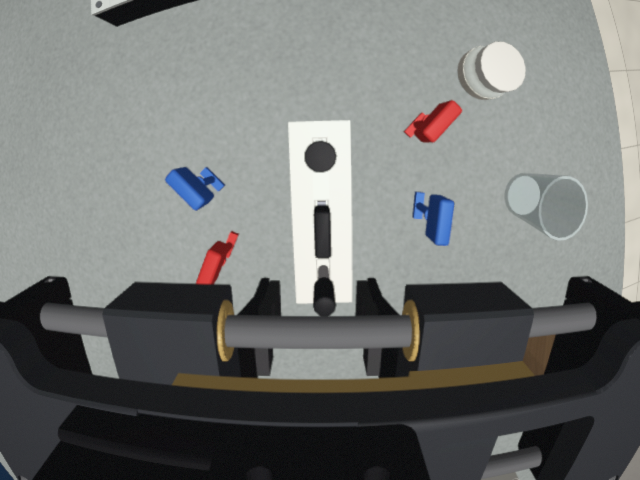

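The wrist view shows the rack upright in the image, with the wing's top at about (322,231), the knob at (320,157) and the driver at (324,300). The look-alikes are well to either side.

```bash
python3 - <<'E'
from h import *
print(pt('w1',322,231,.097))
a=np.array([pt('w1',u,v,.018) for u,v in[(289,122),(298,304),(350,121),(352,303)]]);print(a.round(4))
for i in(0,2):
  e=a[i]-a[i+1];print(np.degrees(np.arctan2(e[1],e[0])),np.hypot(*e[:2]))
k,d=pt('w1',320,157,.07),pt('w1',324,300,.099);print(k,d,np.degrees(np.arctan2(*(k-d)[1::-1])))
c=cv2.imread('pics/w1.png')[195:265,290:355];cv2.imwrite('pics/c1.png',cv2.resize(c,None,fx=8,fy=8))
E
```

```text
[ 0.59097234 -0.11961826  0.097     ]
[[ 0.5829 -0.0246  0.018 ]
 [ 0.5421 -0.211   0.018 ]
 [ 0.6406 -0.0383  0.018 ]
 [ 0.599  -0.2244  0.018 ]]
77.64618832940903 0.19076837408888567
77.42528065577181 0.1907212295516745
[ 0.60371617 -0.06359765  0.07      ] [ 0.57818235 -0.17727843  0.099     ] 77.34089753954392
```

View pics/c1.png

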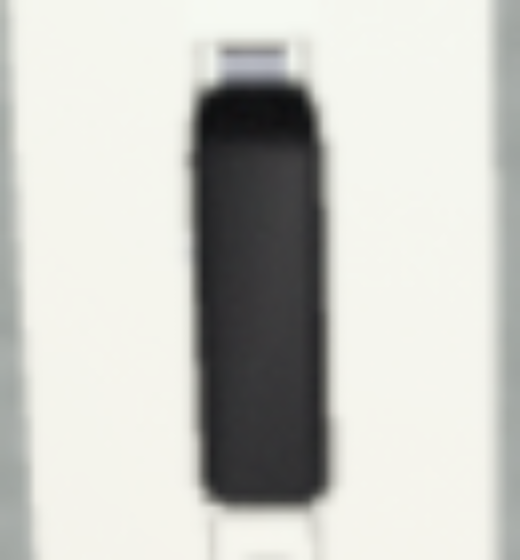

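```bash
python3 - <<'E'
from h import *
print(pt('w1',323,235.3,.097)); go(.5903,-.1233,.091,-12.5)
E
```

```text
[ 0.59088193 -0.12324076  0.097     ]
t 3.12 shift [ -1.6   3.  156.2] rv [-0.04 -0.01 -2.02] F [-1.1  0.1  0.3] w 35.5 p [ 0.5879 -0.1211  0.2472] th -14.52
```

```bash

python3 -m crank '[-1,2,20,0,0,-2,150,-1.6,3,50,0,0,-2,150,-1.6,3,80,0,0,-2,150,-1.6,3,105,0,0,-2,150,-1.6,3,120,0,0,-2,150]' 30
python3 -m crank '[0,0,15,0,0,0,150,0,0,28,0,0,0,150,0,0,36,0,0,0,150,0,0,36,0,0,0,150,0,0,36,0,0,0,150]'
python3 -m crank '[0,0,0,0,0,0,180,0,0,0,0,0,0,200,0,0,0,0,0,0,220,0,0,0,0,0,0,240,0,0,0,0,0,0,255]'
python3 -m crank '[0,0,0,0,0,0,255,0,0,0,0,0,0,255,0,0,0,0,0,0,255,0,0,0,0,0,0,255,0,0,0,0,0,0,255]'
python3 - <<'E'
from h import *
go(.5903,-.1233,.091,-12.5)
E
```

```text
time: 3.53
position: [0.5889, -0.1228, 0.1244]
tool_rot: [0.777, 0.63, -0.001, -0.002]
ft_force: [0.1, 0.2, -0.6]
grip_width: 0.036
grip_force: 0.0
time: 3.95
position: [0.5905, -0.1234, 0.0913]
tool_rot: [0.777, 0.629, -0.0, -0.0]
ft_force: [0.1, 0.0, 0.3]
grip_width: 0.0359
grip_force: 0.0
time: 4.37
position: [0.5909, -0.1236, 0.0922]
tool_rot: [0.777, 0.629, 0.0, 0.0]
ft_force: [-0.6, 1.1, 1.5]
grip_width: 0.0139
grip_force: 30.0
time: 4.78
position: [0.591, -0.1236, 0.0922]
tool_rot: [0.777, 0.629, 0.0, 0.0]
ft_force: [-0.8, -1.0, 6.4]
grip_width: 0.0137
grip_force: 30.0
t 4.78 shift [ 0.2 -0.8  1.2] rv [0.06 0.01 0.48] F [-0.8 -1.   6.4] w 13.7 p [ 0.591  -0.1236  0.0922] th -12.02
```

```bash

python3 -m crank '[0,0,-15,0,0,0,255,0,0,-40,0,0,0,255,0,0,-75,0,0,0,255,0,0,-105,0,0,0,255,0,0,-120,0,0,0,255]' 30
python3 -m crank '[20,-13,0,0,0,0,255,50,-33,0,0,0,0,255,82,-54,0,0,0,0,255,114,-75,0,0,0,0,255,145,-95,0,0,0,0,255]'
python3 -m crank '[32,-21,0,0,0,0,255,64,-42,0,0,0,0,255,96,-63,0,0,0,0,255,125,-82,0,0,0,0,255,145,-95,0,0,0,0,255]'
python3 -m crank '[0,0,0,0,0,-6,255,0,0,0,0,0,-12,255,0,0,0,0,0,-18,255,0,0,0,0,0,-25,255,0,0,0,0,0,-32,255]'
python3 -m crank '[0,0,0,0,0,-6,255,0,0,0,0,0,-13,255,0,0,0,0,0,-20,255,0,0,0,0,0,-27,255,0,0,0,0,0,-33,255]'
python3 -m crank '[0,0,0,0,0,-7,255,0,0,0,0,0,-14,255,0,0,0,0,0,-21,255,0,0,0,0,0,-27,255,0,0,0,0,0,-32,255]'
python3 - <<'E'
from h import *
go(.4675,.2016,.2,85)
shot('wrist','w2');shot('side','d2');shot('scene','s2')
a=cv2.imread('pics/w2.png');cv2.imwrite('pics/w2c.png',a)
d=cv2.imread('pics/d2.png')[200:420,200:400];s=cv2.imread('pics/s2.png')[150:290,340:480]
cv2.imwrite('pics/ds2.png',np.hstack([cv2.resize(d,(400,440),interpolation=2),cv2.resize(s,(400,440),interpolation=2)]))
E
```

```text
time: 5.2
position: [0.592, -0.1239, 0.2147]
tool_rot: [0.777, 0.629, 0.001, 0.002]
ft_force: [0.4, 0.3, -0.8]
grip_width: 0.0138
grip_force: 30.0
time: 5.62
position: [0.5264, 0.0396, 0.2109]
tool_rot: [0.778, 0.629, -0.0, -0.001]
ft_force: [-0.3, 0.3, -0.5]
grip_width: 0.0139
grip_force: 30.0
time: 6.03
position: [0.4628, 0.2022, 0.211]
tool_rot: [0.777, 0.63, -0.001, -0.001]
ft_force: [0.7, -0.1, -0.9]
grip_width: 0.014
grip_force: 30.0
time: 6.45
position: [0.4646, 0.1999, 0.2109]
tool_rot: [0.571, 0.821, -0.0, -0.0]
ft_force: [0.4, -0.8, -0.1]
grip_width: 0.0134
grip_force: 30.0
time: 6.87
position: [0.4647, 0.1997, 0.2109]
tool_rot: [0.315, 0.949, -0.0, -0.001]
ft_force: [-0.2, -0.6, -0.9]
grip_width: 0.0139
grip_force: 30.0
time: 7.28
position: [0.4647, 0.1997, 0.2109]
tool_rot: [0.041, 0.999, -0.0, -0.001]
ft_force: [0.8, -0.4, -2.0]
grip_width: 0.0141
grip_force: 30.0
t 7.28 shift [-2.6  2.2 10.9] rv [-0.02 -0.08  0.26] F [ 0.8 -0.4 -2. ] w 14.1 p [0.4647 0.1997 0.2109] th 85.26
```

View pics/w2.png

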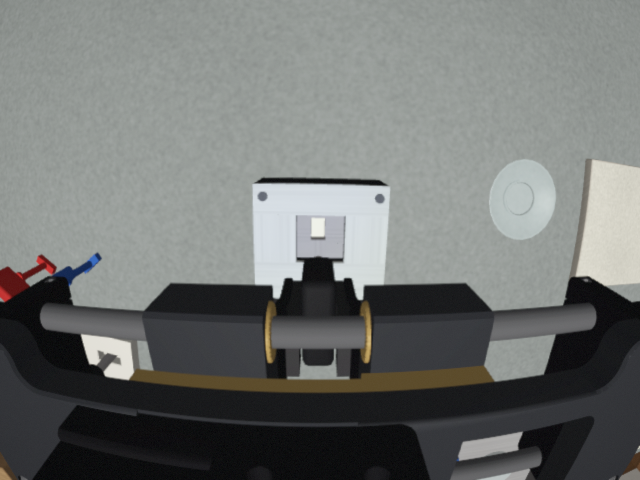

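View pics/ds2.png

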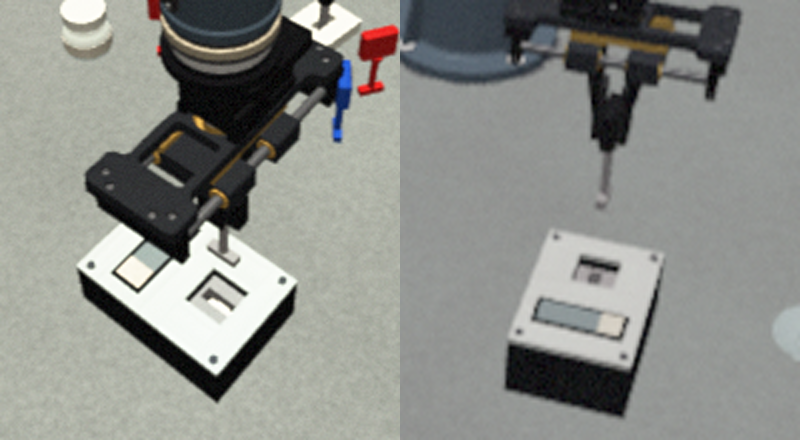

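The wrist view shows the chamber's near edge from (253,185) to (388,186), the well at about (296–344, 216–258) and the white plunger through the slot at (318,227). The side view shows the key hanging upright. I need an enlarged view for the numbers.

```bash
python3 - <<'E'
from h import *
w=cv2.imread('pics/w2.png');d=cv2.imread('pics/d2.png');s=cv2.imread('pics/s2.png')
m=np.zeros((600,800,3),np.uint8)
a=cv2.resize(w[175:265,250:395],None,fx=5.5,fy=5.5,interpolation=2);print(a.shape)
m[:495,:797]=a
b=cv2.resize(d[310:340,290:340],None,fx=3.5,fy=3.5,interpolation=2)
m[495:,:175]=b[:105]
cv2.imwrite('pics/z2.png',m)
E
```

```text
(495, 798, 3)Traceback (most recent call last):
  File "<stdin>", line 5, in <module>
ValueError: could not broadcast input array from shape (495,798,3) into shape (495,797,3)
```

```bash
python3 - <<'E'
from h import *
w=cv2.imread('pics/w2.png');d=cv2.imread('pics/d2.png');s=cv2.imread('pics/s2.png')
m=np.zeros((600,800,3),np.uint8)
m[:405,:652]=cv2.resize(w[175:265,250:395],(652,405),interpolation=2)
m[410:590,:300]=cv2.resize(d[310:340,290:340],(300,180),interpolation=2)
m[410:590,310:610]=cv2.resize(s[195:225,385:435],(300,180),interpolation=2)
cv2.imwrite('pics/z2.png',m)
E
```

```text
(no output)
```

View pics/z2.png

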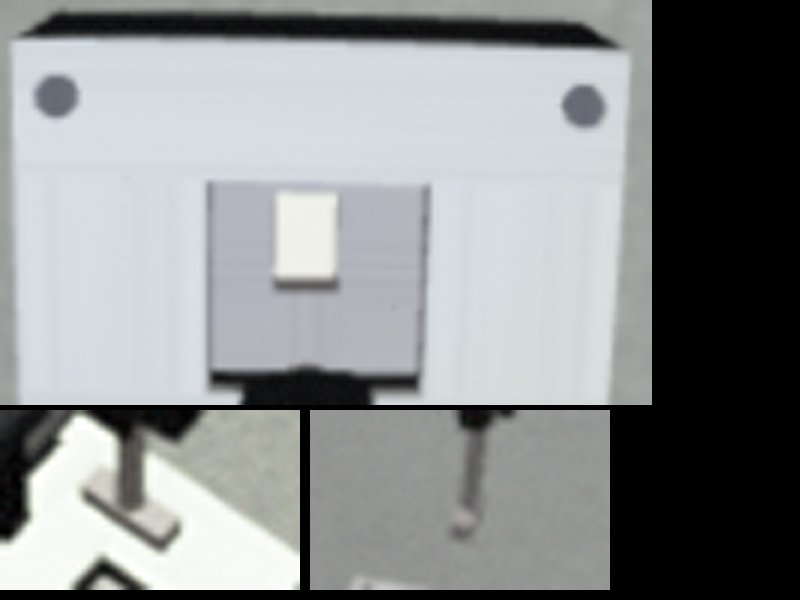

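The zoom (4.5×, origin 250,175) gives the well mouth corners near (208,182), (430,184), (418,388) and (210,390). The slot and plunger lie across columns 274–338, so the slot is off-centre to the left.

```bash
python3 - <<'E'
from h import *
q=lambda x,y,z:pt('w2',250+x/4.497,175+y/4.5,z)
A=lambda a,b:np.degrees(np.arctan2(*(b-a)[1::-1]))
c=[q(208,182,.055),q(430,184,.055),q(418,388,.055),q(210,390,.055)]
print('well',np.mean(c,0).round(4),[np.round(x[:2],4) for x in c],A(c[0],c[1]),A(c[3],c[2]),A(c[0],c[3]),A(c[1],c[2]))
a,b=q(10,40,.055),q(630,48,.055);e,f=q(56,96,.055),q(584,106,.055)
print('edge',A(a,b),np.hypot(*(b-a)[:2]),'mid',((a+b)/2).round(4),'bolts',A(e,f),((e+f)/2).round(4))
for dep in(.003,.011,.019):
  l,r=q(274,240,.055-dep),q(338,240,.055-dep);n=q(306,190,.055-dep)
  print(dep,'slot lat',((l+r)/2).round(4),np.hypot(*(r-l)[:2]),'near',n.round(4))
o=robot.get_obs();zb=o['position'][2]-.0882
print('key side',pt('d2',290+132/6,310+93/6,zb+.008).round(4),'scene',pt('s2',385+153/6,195+110/6,zb+.006).round(4),o['position'].round(4))
print('bar dir',A(pt('d2',290+85/6,310+78/6,zb+.008),pt('d2',290+165/6,310+127/6,zb+.008)))
E
```

```text
well [0.4693 0.201  0.055 ] [array([0.4482, 0.1832]), array([0.4519, 0.2228]), array([0.49  , 0.2181]), array([0.4872, 0.1797])] 84.75957375718906 85.83175998909518 -5.060759118334381 -6.939940610297777
edge 84.57067303583555 0.11025304932140098 mid [0.4247 0.2053 0.055 ] bolts 84.20621324509409 [0.435  0.2045 0.055 ]
0.003 slot lat [0.461  0.1997 0.052 ] 0.011649183346539357 near [0.4518 0.2005 0.052 ]
0.011 slot lat [0.4629 0.1996 0.044 ] 0.01196397043251092 near [0.4534 0.2004 0.044 ]
0.019 slot lat [0.4648 0.1994 0.036 ] 0.012278757518482508 near [0.4551 0.2002 0.036 ]
key side [0.4619 0.1998 0.1309] scene [0.4695 0.2001 0.1289] [0.4649 0.1997 0.2111]
bar dir 178.04337019509254
```

```bash
python3 - <<'E'
from h import *
go(.4692,.1990,.150,84.5)
E
```

```text
t 7.43 shift [-4.5 -0.3 61.1] rv [-0.01 -0.06  0.35] F [-0.7 -0.  -0.9] w 13.5 p [0.4649 0.1997 0.2111] th 84.85
```

```bash

python3 -m crank '[-2,0,12,0,0,0.3,255,-4.5,-0.3,30,0,0,0.3,255,-4.5,-0.3,48,0,0,0.3,255,-4.5,-0.3,58,0,0,0.3,255,-4.5,-0.3,61,0,0,0.3,255]'
python3 -m crank '[0,0,0.6,0,0,0,255,0,0,1.2,0,0,0,255,0,0,1.8,0,0,0,255,0,0,2.4,0,0,0,255,0,0,3,0,0,0,255]'
python3 -m crank '[0,0,0.6,0,0,0,255,0,0,1.2,0,0,0,255,0,0,1.8,0,0,0,255,0,0,2.4,0,0,0,255,0,0,3,0,0,0,255]'
python3 -m crank '[0,0,0.6,0,0,0,255,0,0,1.2,0,0,0,255,0,0,1.8,0,0,0,255,0,0,2.4,0,0,0,255,0,0,3,0,0,0,255]'
python3 - <<'E'
from h import *
go(.4692,.1990,.140,84.5)
E
```

```text
time: 7.85
position: [0.4684, 0.1988, 0.1487]
tool_rot: [0.047, 0.999, -0.0, -0.002]
ft_force: [-0.1, 1.6, -1.9]
grip_width: 0.0139
grip_force: 30.0
time: 8.27
position: [0.4701, 0.1992, 0.1482]
tool_rot: [0.046, 0.999, 0.0, 0.001]
ft_force: [0.8, -0.5, -1.0]
grip_width: 0.0142
grip_force: 30.0
time: 8.68
position: [0.4697, 0.1991, 0.1445]
tool_rot: [0.046, 0.999, 0.0, 0.0]
ft_force: [0.1, -0.9, -0.7]
grip_width: 0.0138
grip_force: 30.0
time: 9.1
position: [0.4697, 0.1991, 0.1415]
tool_rot: [0.046, 0.999, -0.0, 0.0]
ft_force: [0.3, 0.6, -0.3]
grip_width: 0.0136
grip_force: 30.0
t 9.1 shift [ 0.5 -0.1  1.5] rv [-0.    0.    0.18] F [ 0.3  0.6 -0.3] w 13.6 p [0.4697 0.1991 0.1415] th 84.68
```

```bash
cat > ok.py <<'E'
import sys
from rig import robot
o=robot.get_obs();f=o['ft_force'];print('ok',round(o['time'],2),(o['position']*1e3).round(1),f.round(1))
sys.exit(0 if abs(f).max()<float(sys.argv[1]) else 1)
E
M=5
python3 -m crank '[0,0,0.5,0,0,0,255,0,0,1,0,0,0,255,0,0,1.5,0,0,0,255,0,0,2,0,0,0,255,0,0,2,0,0,0,255]' >/dev/null && python3 ok.py $M &&
python3 -m crank '[0,0,0.5,0,0,0,255,0,0,1,0,0,0,255,0,0,1.5,0,0,0,255,0,0,2,0,0,0,255,0,0,2,0,0,0,255]' >/dev/null && python3 ok.py $M &&
python3 -m crank '[0,0,0.5,0,0,0,255,0,0,1,0,0,0,255,0,0,1.5,0,0,0,255,0,0,2,0,0,0,255,0,0,2,0,0,0,255]' >/dev/null && python3 ok.py $M &&
python3 -m crank '[0,0,0.5,0,0,0,255,0,0,1,0,0,0,255,0,0,1.5,0,0,0,255,0,0,2,0,0,0,255,0,0,2,0,0,0,255]' >/dev/null && python3 ok.py $M &&
python3 -m crank '[0,0,0.5,0,0,0,255,0,0,1,0,0,0,255,0,0,1.5,0,0,0,255,0,0,2,0,0,0,255,0,0,2,0,0,0,255]' >/dev/null && python3 ok.py $M &&
python3 -m crank '[0,0,0.5,0,0,0,255,0,0,1,0,0,0,255,0,0,1.5,0,0,0,255,0,0,2,0,0,0,255,0,0,2,0,0,0,255]' >/dev/null && python3 ok.py $M &&
python3 -m crank '[0,0,0.5,0,0,0,255,0,0,1,0,0,0,255,0,0,1.5,0,0,0,255,0,0,2,0,0,0,255,0,0,2,0,0,0,255]' >/dev/null && python3 ok.py $M &&
python3 -m crank '[0,0,0.5,0,0,0,255,0,0,1,0,0,0,255,0,0,1.5,0,0,0,255,0,0,2,0,0,0,255,0,0,2,0,0,0,255]' >/dev/null && python3 ok.py $M
```

```text
ok 9.52 [469.7 199.1 139.5] [-0.6 -0.3 -2.2]
ok 9.93 [469.6 199.1 137.4] [ 0.2  0.6 -0.6]
ok 10.35 [469.6 199.  135.4] [ 0.5 -0.2 -1.1]
ok 10.77 [469.6 199.1 133.4] [ 0.5  0.5 -1.3]
ok 11.18 [469.7 199.1 131.5] [-0.1  0.3 -1.1]
ok 11.6 [469.7 199.1 129.4] [-0.4 -0.6 -1.1]
ok 12.02 [469.7 199.1 127.4] [ 0.6 -0.4 -1.5]
ok 12.43 [469.7 199.1 125.5] [ 0.7 -0.6 -1.5]
```

```bash
M=5
python3 -m crank '[0,0,0.5,0,0,0,255,0,0,1,0,0,0,255,0,0,1.5,0,0,0,255,0,0,2,0,0,0,255,0,0,2,0,0,0,255]' >/dev/null && python3 ok.py $M &&
python3 -m crank '[0,0,0.5,0,0,0,255,0,0,1,0,0,0,255,0,0,1.5,0,0,0,255,0,0,2,0,0,0,255,0,0,2,0,0,0,255]' >/dev/null && python3 ok.py $M &&
python3 -m crank '[0,0,0.5,0,0,0,255,0,0,1,0,0,0,255,0,0,1.5,0,0,0,255,0,0,2,0,0,0,255,0,0,2,0,0,0,255]' >/dev/null && python3 ok.py $M &&
python3 -m crank '[0,0,0.5,0,0,0,255,0,0,1,0,0,0,255,0,0,1.5,0,0,0,255,0,0,2,0,0,0,255,0,0,2,0,0,0,255]' >/dev/null && python3 ok.py $M &&
python3 -m crank '[0,0,0.5,0,0,0,255,0,0,1,0,0,0,255,0,0,1.5,0,0,0,255,0,0,2,0,0,0,255,0,0,2,0,0,0,255]' >/dev/null && python3 ok.py $M &&
python3 -m crank '[0,0,0.5,0,0,0,255,0,0,1,0,0,0,255,0,0,1.5,0,0,0,255,0,0,2,0,0,0,255,0,0,2,0,0,0,255]' >/dev/null && python3 ok.py $M &&
python3 -m crank '[0,0,0.5,0,0,0,255,0,0,1,0,0,0,255,0,0,1.5,0,0,0,255,0,0,2,0,0,0,255,0,0,2,0,0,0,255]' >/dev/null && python3 ok.py $M
```

```text
ok 12.85 [469.6 199.1 123.4] [ 0.1  0.6 -2.2]
ok 13.27 [469.6 199.1 121.4] [ 0.1 -1.2 -0.8]
ok 13.68 [469.6 199.1 119.4] [ 0.1 -0.6 -1.6]
ok 14.1 [469.6 199.1 117.4] [-0.1 -0.9 -0.8]
ok 14.52 [469.7 199.1 115.5] [ 0.2 -0.4 -1.1]
ok 14.93 [469.7 199.1 113.4] [ 0.4  0.1 -0.3]
ok 15.35 [469.6 199.  111.4] [ 0.3 -0.1 -1.2]
```

```bash
M=3.2
python3 -m crank '[0,0,0.5,0,0,0,255,0,0,1,0,0,0,255,0,0,1.5,0,0,0,255,0,0,1.5,0,0,0,255,0,0,1.5,0,0,0,255]' >/dev/null && python3 ok.py $M &&
python3 -m crank '[0,0,0.5,0,0,0,255,0,0,1,0,0,0,255,0,0,1.5,0,0,0,255,0,0,1.5,0,0,0,255,0,0,1.5,0,0,0,255]' >/dev/null && python3 ok.py $M &&
python3 -m crank '[0,0,0.5,0,0,0,255,0,0,1,0,0,0,255,0,0,1.5,0,0,0,255,0,0,1.5,0,0,0,255,0,0,1.5,0,0,0,255]' >/dev/null && python3 ok.py $M &&
python3 -m crank '[0,0,0.5,0,0,0,255,0,0,1,0,0,0,255,0,0,1.5,0,0,0,255,0,0,1.5,0,0,0,255,0,0,1.5,0,0,0,255]' >/dev/null && python3 ok.py $M &&
python3 -m crank '[0,0,0.5,0,0,0,255,0,0,1,0,0,0,255,0,0,1.5,0,0,0,255,0,0,1.5,0,0,0,255,0,0,1.5,0,0,0,255]' >/dev/null && python3 ok.py $M
```

```text
ok 15.77 [469.8 199.1 110.3] [-1.  -1.1  2.7]
ok 16.18 [469.8 199.1 108.8] [-0.8 -0.3  5. ]
```

```bash

python3 -m crank '[0,0,0.5,0,0,0,255,0,0,1,0,0,0,255,0,0,1.5,0,0,0,255,0,0,2,0,0,0,255,0,0,2,0,0,0,255]' >/dev/null ; python3 ok.py 10 &&
python3 -m crank '[0,0,0.4,0,0,0,255,0,0,0.8,0,0,0,255,0,0,1.2,0,0,0,255,0,0,1.2,0,0,0,255,0,0,1.2,0,0,0,255]' >/dev/null ; python3 ok.py 10
python3 -m crank '[0,0,0,0,0,0,255,0,0,0,0,0,0,255,0,0,0,0,0,0,255,0,0,0,0,0,0,255,0,0,0,0,0,0,255]' >/dev/null ; python3 ok.py 10
```

```text
ok 16.6 [469.9 199.1 107.1] [-1.2 -0.2  7.9]
ok 17.02 [469.9 199.1 106.2] [-2.2 -1.1  9.6]
ok 17.43 [469.9 199.1 106.2] [-1.4 -1.1  9.9]
```

```bash

python3 -m crank '[0,0,0.5,0,0,0,255,0,0,1.1,0,0,0,255,0,0,1.1,0,0,0,255,0,0,1.1,0,0,0,255,0,0,1.1,0,0,0,255]' >/dev/null ; python3 ok.py 10
python3 -m crank '[0,0,0,0,0,0,255,0,0,0,0,0,0,255,0,0,0,0,0,0,255,0,0,0,0,0,0,255,0,0,0,0,0,0,255]' >/dev/null ; python3 ok.py 10
```

```text
ok 17.85 [469.9 199.1 105.3] [-2.2 -0.6 11.7]
ok 18.27 [469.9 199.1 105.3] [-1.8 -0.2 11.5]
```

```bash
cat > mz.py <<'E'
import sys
from rig import robot
o=robot.get_obs();print((o['position']*1e3).round(1),o['ft_force'].round(1),o['moment'].round(2),o['tool_rot'].round(3),round(o['grip_width']*1e3,1))
sys.exit(0 if abs(o['moment'][2])<.25 and abs(o['ft_force']).max()<16 else 1)
E
python3 mz.py
python3 -m crank '[0,0,0,0,0,2,255,0,0,0,0,0,5,255,0,0,0,0,0,8,255,0,0,0,0,0,12,255,0,0,0,0,0,15,255]' >/dev/null ; python3 mz.py &&
python3 -m crank '[0,0,0,0,0,3,255,0,0,0,0,0,6,255,0,0,0,0,0,9,255,0,0,0,0,0,12,255,0,0,0,0,0,15,255]' >/dev/null && python3 mz.py &&
python3 -m crank '[0,0,0,0,0,3,255,0,0,0,0,0,6,255,0,0,0,0,0,9,255,0,0,0,0,0,12,255,0,0,0,0,0,15,255]' >/dev/null && python3 mz.py
```

```text
[469.9 199.1 105.3] [-1.8 -0.2 11.5] [-0.1   0.48  0.01] [0.046 0.999 0.    0.   ] 13.8
[470.8 199.3 105.5] [-1.4 -0.3 11.4] [-0.03  0.18  0.02] [0.178 0.984 0.    0.001] 13.7
[471.3 199.3 105.6] [-0.7 -0.4 11. ] [-0.1   0.13  0.07] [0.304 0.953 0.001 0.002] 13.8
[471.5 199.3 105.6] [-0.1 -0.8 10.8] [-0.07  0.08 -0.02] [0.426 0.905 0.001 0.002] 13.5
```

```bash

python3 -m crank '[0,0,0,0,0,3,255,0,0,0,0,0,6,255,0,0,0,0,0,9,255,0,0,0,0,0,12,255,0,0,0,0,0,15,255]' >/dev/null && python3 mz.py &&
python3 -m crank '[0,0,0,0,0,3,255,0,0,0,0,0,6,255,0,0,0,0,0,9,255,0,0,0,0,0,12,255,0,0,0,0,0,15,255]' >/dev/null && python3 mz.py &&
python3 -m crank '[0,0,0,0,0,3,255,0,0,0,0,0,6,255,0,0,0,0,0,9,255,0,0,0,0,0,12,255,0,0,0,0,0,15,255]' >/dev/null && python3 mz.py
python3 -m crank '[0,0,0,0,0,0,255,0,0,0,0,0,0,255,0,0,0,0,0,0,255,0,0,0,0,0,0,255,0,0,0,0,0,0,255]' >/dev/null ; python3 mz.py
python3 -c "
from h import *
go(.4692,.1990,.1053,-5.5)"
```

```text
[471.7 199.3 105.6] [-0.7 -0.9 10.6] [-0.11  0.03  0.01] [0.541 0.841 0.002 0.002] 13.9
[471.7 199.3 105.6] [ 0.3  0.1 11.5] [-0.15  0.05  0.03] [0.646 0.763 0.002 0.002] 13.5
[471.7 199.3 105.6] [-0.7 -0.4 11.5] [-0.16  0.05  0.05] [0.74  0.673 0.002 0.001] 13.5
[471.7 199.4 105.7] [ 0.2  0.1 10.6] [-0.12  0.07  0.  ] [0.739 0.673 0.002 0.001] 13.7
t 21.18 shift [-0.6 -2.5  0.3] rv [ 0.28 -0.07  0.17] F [ 0.2  0.1 10.6] w 13.7 p [0.4717 0.1994 0.1057] th -5.33
```

```bash

python3 -m crank '[0,-1,0,0,0,0,255,0,-2,0,0,0,0,255,0,-2,0,0,0,0,255,0,-2,0,0,0,0,255,0,-2,0,0,0,0,255]' >/dev/null ; python3 mz.py
python3 -m crank '[0,0,-0.4,0,0,0,255,0,0,-0.8,0,0,0,255,0,0,-1.2,0,0,0,255,0,0,-1.2,0,0,0,255,0,0,-1.2,0,0,0,255]' >/dev/null ; python3 mz.py
python3 -m crank '[0,0,-0.4,0,0,0,255,0,0,-0.8,0,0,0,255,0,0,-0.8,0,0,0,255,0,0,-0.8,0,0,0,255,0,0,-0.8,0,0,0,255]' >/dev/null ; python3 mz.py
```

```text
[471.3 199.5 105.9] [ 1.4 -1.4 10.2] [-0.35 -0.39 -0.02] [0.739 0.674 0.003 0.003] 13.8
[471.2 199.5 106.9] [ 2.9 -1.1  8.9] [-0.34 -0.45 -0.02] [0.739 0.674 0.003 0.002] 13.9
[471.2 199.4 107.6] [ 2.4 -1.3  7.2] [-0.33 -0.49 -0.07] [0.739 0.674 0.003 0.002] 13.9
```

```bash

python3 -m crank '[0,0,-0.4,0,0,0,255,0,0,-0.8,0,0,0,255,0,0,-0.8,0,0,0,255,0,0,-0.8,0,0,0,255,0,0,-0.8,0,0,0,255]' >/dev/null ; python3 mz.py
python3 -m crank '[0,0,-0.4,0,0,0,255,0,0,-0.6,0,0,0,255,0,0,-0.6,0,0,0,255,0,0,-0.6,0,0,0,255,0,0,-0.6,0,0,0,255]' >/dev/null ; python3 mz.py
```

```text
[471.2 199.4 108.2] [ 3.  -0.6  7.3] [-0.32 -0.54 -0.  ] [0.739 0.674 0.003 0.002] 13.8
[471.2 199.4 108.7] [ 3.1 -1.3  5.4] [-0.33 -0.58 -0.03] [0.739 0.674 0.003 0.002] 14.1
```

```bash

python3 -m crank '[0,0.8,0,0,0,0,255,0,1.6,0,0,0,0,255,0,1.6,0,0,0,0,255,0,1.6,0,0,0,0,255,0,1.6,0,0,0,0,255]' >/dev/null ; python3 mz.py
python3 -m crank '[0,0,0,0,0,0,200,0,0,0,0,0,0,180,0,0,0,0,0,0,150,0,0,0,0,0,0,150,0,0,0,0,0,0,150]' 3 >/dev/null ; python3 mz.py
python3 -m crank '[0,0,0,0,0,0,150,0,0,0,0,0,0,150,0,0,0,0,0,0,150,0,0,0,0,0,0,150,0,0,0,0,0,0,150]' >/dev/null ; python3 mz.py
```

```text
[471.6 199.3 108.5] [0.5 0.4 5.8] [-0.23 -0.23 -0.03] [0.739 0.673 0.002 0.001] 13.4
[468.8 199.1 107.3] [-0.2 -0.   0.3] [-0.13  0.01  0.07] [ 0.739  0.673 -0.001 -0.   ] 33.7
[469.3 199.1 107.6] [ 0.3  0.2 -0. ] [-0.07  0.07  0.04] [ 0.739  0.673 -0.    -0.   ] 35.8
```

Released. Now I'll go straight up, back away and check.

```bash

python3 -m crank '[0,0,-5,0,0,0,150,0,0,-15,0,0,0,150,0,0,-30,0,0,0,150,0,0,-50,0,0,0,150,0,0,-75,0,0,0,150]' >/dev/null
python3 -m crank '[0,0,-25,0,0,0,150,0,0,-45,0,0,0,150,0,0,-60,0,0,0,150,0,0,-60,0,0,0,150,0,0,-60,0,0,0,150]'
python3 - <<'E'
from h import *
go(.4692,.199,.2,-5.5)
shot('wrist','w3');shot('side','d3');shot('scene','s3')
w=cv2.imread('pics/w3.png');d=cv2.imread('pics/d3.png')[240:420,220:370];s=cv2.imread('pics/s3.png')[170:290,350:450]
cv2.imwrite('pics/f3.png',np.hstack([cv2.resize(w[60:420,100:540],(440,360)),cv2.resize(np.vstack([cv2.resize(d,(300,360)),cv2.resize(s,(300,360))]),(300,720))[:360]]) if 0 else np.vstack([np.hstack([cv2.resize(d,(300,360),interpolation=2),cv2.resize(s,(300,360),interpolation=2)]),cv2.resize(w[120:300,200:500],(600,240))[:240]]))
E
```

```text
time: 25.35
position: [0.4696, 0.1992, 0.2439]
tool_rot: [0.739, 0.674, 0.001, 0.001]
ft_force: [-0.6, -0.2, -1.2]
grip_width: 0.0356
grip_force: 0.0
t 25.35 shift [-0.3 -0.5 43.9] rv [ 0.16 -0.04  0.18] F [-0.6 -0.2 -1.2] w 35.6 p [0.4696 0.1992 0.2439] th -5.32
```

View pics/f3.png

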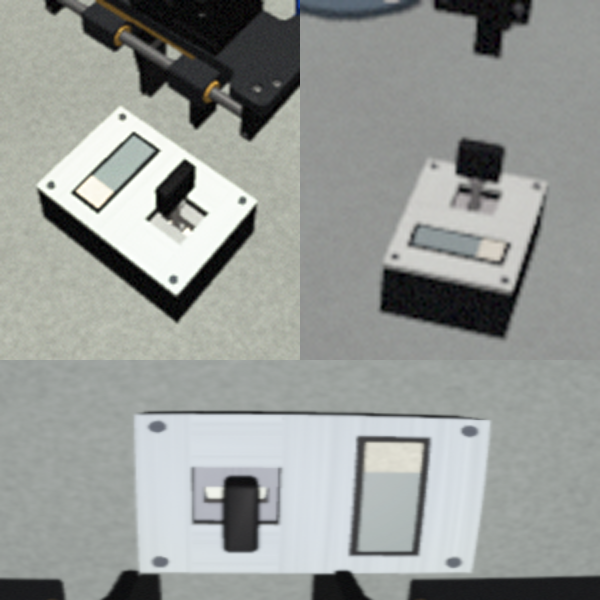

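The key stands upright in the well with its wing across the slot, let go and with the gripper clear, so I'm handing in.

```bash
python3 -c "
from rig import robot
print(robot.hand_in())"
```

```text
the job is handed in; nothing more can be done
None
```

The T-key is locked upright across the slot and let go, and the job is handed in at about 25.5 s; the judge returned no verdict, but the last pictures show the key in place, and the measured wrist force never went above about 12 N while the key was in the chamber.

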